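# Change over a two-branch manifold by pushing its valve levers

### The arm

A 6-joint arm with a two-finger parallel gripper is mounted at the origin on the work surface; the furniture and walls round the work are solid. World frame = base frame: x ahead of the robot, y to its left, z up, the work surface at z = 0. Lengths are in m, angles in rad, forces in N, time in s.
With the tool pointing down it reaches from about 0.35 to 0.85 m from the base axis. Payload 8.1 kg.
Tool frame: the origin (TCP) lies at the very end of the fingers, on their centre line; the grasp point (between the pads) lies 19 mm behind it (arm.hold_point_z is the distance from the TCP to the grasp point, in m); z points along the fingers, y is the line along which they close (so a half turn about z gives the same grasp; the last joint's range is limited). The gripper opens to 85 mm and grips with 20 to 120 N. Pads are 22 mm wide; open, the fingers measure 114 mm over their backs; the gripper's body (76 mm by 85 mm) begins 54 mm behind the grasp point. The pads swing forward as they close: fully open they stand 13 mm farther back than shut.
Start: joints at [-1.373, 0.13, 1.488, -0, 1.523, -0.085], TCP at [0.167, -0.576, 0.231] pointing down, gripper open.
Joint ranges: [-2.96, 2.96], [-0.89, 2.26], [0.02, 2.5], [-1.34, 4.48], [0, 2.73], [-2.66, 2.66]. Speed limits (rad/s): [2.39, 2.39, 2.79, 3.14, 3.14, 3.14].

### API

Orientations are given as [roll, pitch, yaw] about the fixed x, y, z axes, in that order (R = Rz(yaw) Ry(pitch) Rx(roll)).
In Python, from station import arm gives the robot as it stands.
- The arm moves only by the tool move_arm, never from a script. Its argument "deltas" is a list of rows, each a list of 3 entries, a list of its own where there are three numbers: the turn, a rotation vector about the tool's x, y, z in rad, then the shift along the tool's x, y, z in m, then the opening, from 0 (shut) to 1 (fully open). In form: [[[wx, wy, wz], [tx, ty, tz], hand], ...]. A call has 1 to 20 rows; each row shifts and turns the commanded pose from where the row before left it, along the tool's axes as they then stand; what a row does not reach is not made up. A row lasts 1/8 s, in which the tool goes at most 62.5 mm and 10.7 degrees, less where a joint would pass 70% of its speed; a pose out of reach is approached as far as the arm can. A call with a gripper value outside its range is refused whole. The fingers move at their own pace and stop on an object; the grip force is fixed at half the most. Time passes only in rows, so rows that do not move let the fingers close. It gives the time, the measured TCP pose, the force, the opening and the grip force at its end, in the units of the state.
- arm.state(): the state, without advancing time (a new reading comes with each control period).
- arm.capture(name): name is "scene" or "top"; returns a dict with "img" (400x640x3 uint8, red, green, blue), "range_z" (400x640 float32, m along the optical axis (not along the pixel's ray), 0 where there is no reading), "K" (3x3 intrinsics, pixels), "R" (3x3) and "t" (3): a world point X has camera coordinates R X + t. Camera axes: x right, y down, z forward; pixel columns grow to the right and rows downward; lengths in m; the calibration is good to about 2 mm. A picture is of the moment at which its call begins.
- arm.sign_off(): hands the job in; it is judged then, once.
The state is a dict: "t": time; "joint_pos": joint angles; "qvel": joint speeds; "tau": joint torques, N m; "tcp_pos": TCP position; "tool_rot": TCP orientation; "contact_force": force on the tool from outside, world axes, zero at the start; "moment": the same for the moment, N m; "grip_width": finger opening in m; "grasp_force": force on a finger pad.
Only numpy, scipy, OpenCV 4.12 (cv2) and the standard library are available. Lean on these libraries where they do the work, as an engineer would, in place of code of your own. Each camera call takes 0.05 s, during which the arm holds its last target. There are 200 camera calls.

### The job

On the plywood panel two copper branches each have a ball valve with a red lever: one valve is open (lever along its pipe), the other is shut (lever across its pipe). Change the supply over: with a fingertip push the open valve's lever round until that valve is fully shut, and only then push the other lever round until its valve is fully open, so that the two are never open together. Do not grip or force the levers, and leave everything else lying where it is.

Things in the scene. Friction and masses are not known exactly. Their poses are not given: they have to be found in the camera images.
- manifold: Fixed plywood panel on the table, 18 mm thick. Origin on its underside midway between the two valve stems; x points to the header pipe at the back, y left, z up. It spans x -102 to 88, y -155 to 155 mm. The stems stand at x = 0, y = +75 and -75 mm (which valve is left or right varies); each valve body is 34 mm wide, top 53 mm, its 19 mm stem top 63 mm above the table.
- header_mid (a point): Middle of the copper header pipe, on its axis, 35.5 mm above the table; the pipe runs along the panel's y (245 mm long, 23 mm thick), 70 mm behind the valve stems. In front of it lies a round gauge 48 mm wide, top 45 mm above the table. The two branch pipes (19 to 24 mm thick, same height) run from it along the panel's -x, through the valves.
- inlet_left (a point): Centre of the brass blank cap (30 mm thick, 16 mm long, top 51 mm above the table) on the near end of the left branch pipe; the right one has the same 150 mm to its right.
- duty_lever (a joint): Lever of the valve that is open at the start (0 to 0.3), rad: 0 = along its pipe, pointing from the stem to the capped end near the robot, open; grows anticlockwise seen from above; 1.57 = across the pipe, pointing to the panel's -y side (right), shut. Stops at 0 and 1.57. It stays where it is left; friction 0.05 N m, about 1 N at its outer end.
- duty_pivot (a point): Point on the vertical turning axis of that lever, 66.5 mm above the table, at the lever's mid-height. The lever is a red bar 17 mm wide (8.5 mm either side of its centre line) and 3.5 mm thick (65 to 68 mm above the table) that reaches 80 mm from the axis one way and 11 mm the other.
- duty_end (a point): Point on the centre line of the open valve's lever, 65 mm from the turning axis (15 mm short of its end), at mid-height; it moves with the lever.
- standby_lever (a joint): The same for the valve that is shut at the start (begins between 1.47 and 1.57; 0 = along its pipe, open; opening turns it clockwise seen from above).
- standby_pivot (a point): Turning axis of the lever of the valve that is shut at the start, same sizes as the other.
- standby_end (a point): Point on the centre line of that lever, 65 mm from its turning axis, at mid-height.
- coupling: Loose copper pipe coupling standing on the panel between the branches, toward the inlets; 24 mm across, 36 mm tall, its top 54 mm above the table; origin at the centre of its underside. To be left alone.
- seal_tape: Loose yellow and blue roll of thread seal tape lying on the panel between the valves, 49 mm across, 17 mm high (top 35 mm above the table); origin at the centre of its underside. To be left alone.
- wrench: Loose adjustable wrench, 201 x 46 x 12 mm, lying at the left edge; origin at the centre of its underside. To be left alone.
- level: Loose blue torpedo level, 220 x 20 x 37 mm, at the right edge of the table; origin at the centre of its underside. To be left alone.
- elbow: Loose copper elbow, 51 x 51 x 23 mm, lying on the panel left of the left valve (top 41 mm above the table); origin at the centre of its underside. To be left alone.

How it is judged:
By the outcome, as a careful person would: the job done as asked, in the order asked, and still so for the second after the job is handed in, with the robot touching nothing.
It also fails if it takes over 58 s, if anything falls off the work surface, if the arm or the gripper's body presses on something with over 40 N, if the wrist force passes 120 N, or if a joint passes its speed limit or range.

## Working session

There is one attempt and no reset: what is moved stays moved. The work goes in short steps, Python scripts to look and compute and a tool call to move; the robot and the scene stay as the last step left them, time stands still between calls to the robot, and variables do not carry over. Pictures are saved under pics/ and viewed, at most 10 in all, crops included, and the job is handed in when it is done.

Besides the shell and the picture viewer there is one more tool, called after "Emit:" as name(argument=value, ...) on one line, values as JSON. move_arm: Moves the arm, as the interface text tells. Its arguments: {"type":"object","properties":{"deltas":{"type":"array","items":{"type":"array"}}},"required":["deltas"]}

```bash
mkdir -p pics; python3 - <<'E'
from station import arm
import cv2,numpy as np
for n in("scene","top"):
    c=arm.capture(n); np.savez(f"{n}.npz",**c); cv2.imwrite(f"pics/{n}0.png",c["img"][:,:,::-1])
    print(n,c["K"].tolist(),c["R"].round(3).tolist(),c["t"].round(3).tolist())
s=arm.state();print(s["t"],s["tcp_pos"],s["tool_rot"],s["grip_width"])
E
```

```text
scene [[467.8904060122364, 0.0, 326.4872023651179], [0.0, 467.8904060122364, 198.19012346031977], [0.0, 0.0, 1.0]] [[-0.806, -0.591, 0.015], [-0.354, 0.462, -0.813], [0.474, -0.661, -0.582]] [0.384, 0.24, 0.861]
top [[465.48117266752195, 0.0, 310.72699259019083], [0.0, 465.48117266752195, 195.64719920003967], [0.0, 0.0, 1.0]] [[-0.174, -0.985, -0.003], [-0.962, 0.17, -0.216], [0.213, -0.034, -0.976]] [0.04, 0.51, 0.92]
0.1 [ 0.16734596 -0.57567884  0.23032852] [-3.13990627e+00 -1.07244052e-04  2.82826980e-01] 0.08563723622172172
```

View pics/top0.png

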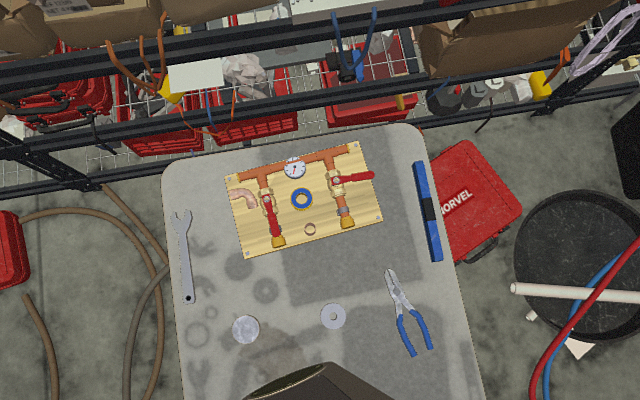

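View pics/scene0.png

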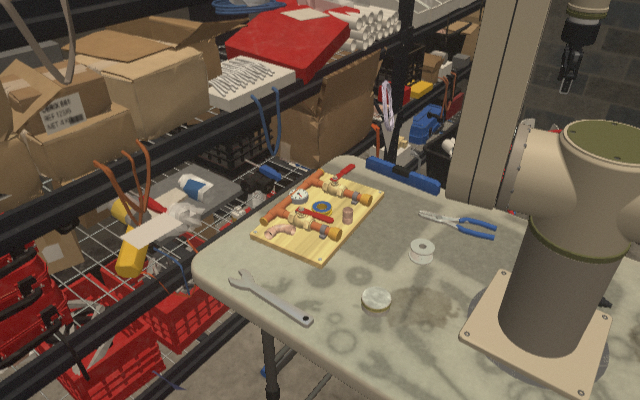

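The top view shows the left valve open, with its lever running along the pipe from about (266,192) to (275,236). The right valve is shut, with its lever pointing right from about (333,182) to (374,175). Next I'll measure the levers, panel and caps from depth in both views.

```bash
cat > h.py <<'E'
import numpy as np,cv2
def cloud(c):
    v,u=np.mgrid[0:400,0:640]; z=c["range_z"]; K=c["K"]
    P=np.stack([(u-K[0,2])/K[0,0]*z,(v-K[1,2])/K[1,1]*z,z],-1)
    return (P-c["t"])@c["R"]          # R^T (P-t)
def levers(c):
    """red lever components: centroid, long axis, ends (world)"""
    W=cloud(c); h=cv2.cvtColor(c["img"],cv2.COLOR_RGB2HSV).astype(int)
    m=((h[...,0]<6)|(h[...,0]>174))&(h[...,1]>170)&(h[...,2]>60)&(c["range_z"]>0)
    m&=(W[...,2]>.045)&(W[...,2]<.09)&(abs(W[...,1])<.5)&(W[...,0]>.2)&(W[...,0]<.95)
    n,l,s,_=cv2.connectedComponentsWithStats(m.astype(np.uint8)); out=[]
    for i in range(1,n):
        if s[i,4]<40: continue
        p=W[l==i]; q=p[:,:2]; (cx,cy),(a,b),th=cv2.minAreaRect((q*1000).astype(np.float32))
        e=np.linalg.svd(q-q.mean(0))[2][0]; k=(q-q.mean(0))@e
        out.append((s[i,4],np.median(p[:,2]).round(4),q.mean(0).round(4),e.round(3),(q.mean(0)+e*k.min()).round(4),(q.mean(0)+e*k.max()).round(4),(round(a),round(b)),s[i,:4]))
    return out
E
python3 - <<'E'
from h import *
for n in("top","scene"):
    c=dict(np.load(n+".npz"));print(n)
    for o in levers(c):print(*o)
c=dict(np.load("top.npz"));W=cloud(c)
# panel mask: plywood height 18mm
m=(abs(W[...,2]-.018)<.006)&(W[...,0]>.3)&(W[...,0]<.95)&(abs(W[...,1])<.4)
h=cv2.cvtColor(c["img"],cv2.COLOR_RGB2HSV); m&=(h[...,1]>60)&(h[...,0]>12)&(h[...,0]<30)
q=(W[m][:,:2]*1000).astype(np.float32);print(cv2.boxPoints(cv2.minAreaRect(q)),cv2.minAreaRect(q))
for u,v in((278,242),(347,222),(310,229),(302,198),(294,168),(243,196),(425,165),(185,215)):print(u,v,W[v,u].round(3))
t=cv2.resize(c["img"][130:270,215:395],None,fx=4,fy=4,interpolation=2);cv2.imwrite("pics/topc.png",t[:,:,::-1])
E
```

```text
top
68 0.0762 [0.9309 0.4431] [-1.     0.023] [0.9498 0.4427] [0.9135 0.4435] (36, 8) [55 41  8 13]
231 0.0697 [ 0.5291 -0.1503] [0.008 1.   ] [ 0.5288 -0.1852] [ 0.5295 -0.1092] (76, 16) [338 171  36  13]
245 0.0699 [0.4706 0.0379] [-0.994 -0.108] [0.5109 0.0422] [0.436  0.0341] (75, 16) [264 200  16  37]
scene
87 0.0672 [ 0.5278 -0.1489] [0.011 1.   ] [ 0.5274 -0.1815] [ 0.5282 -0.1114] (17, 70) [337 164  18  15]
145 0.0672 [0.4682 0.0409] [-0.997 -0.079] [0.5078 0.044 ] [0.4332 0.0381] (75, 20) [302 209  32  14]
[[ 406.7371   113.44925]
 [ 435.935   -195.41476]
 [ 625.9712  -177.45001]
 [ 596.77325  131.414  ]] ((516.3541259765625, -32.00038146972656), (190.88339233398438, 310.24102783203125), 5.400310516357422)
278 242 [0.425 0.034 0.05 ]
347 222 [ 0.442 -0.114  0.049]
310 229 [ 0.445 -0.036  0.018]
302 198 [ 0.515 -0.031  0.017]
294 168 [ 0.577 -0.025  0.046]
243 196 [0.539 0.093 0.033]
425 165 [ 0.546 -0.317 -0.001]
185 215 [0.524 0.226 0.011]
```

View pics/topc.png

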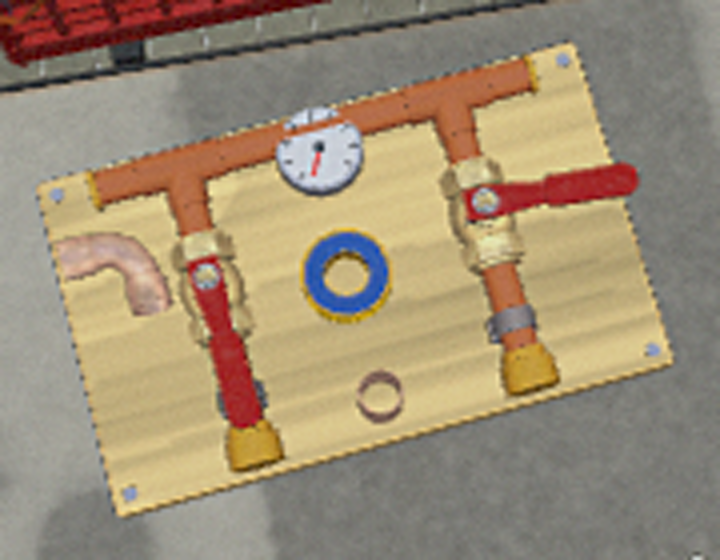

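The left lever is duty: pivot about (0.516, 0.043), angle about 0. The right one is standby: pivot about (0.530, -0.106), angle about 1.47. The panel is yawed 5.4°. Next I'll write a planner that turns waypoints into rounded tool rows.

```bash
cat > plan.py <<'E'
import numpy as np,json
from scipy.spatial.transform import Rotation as Ro
from station import arm
O=np.array([.5233,-.0313]); PX=np.array([np.cos(.0942),np.sin(.0942)]); PY=np.array([-PX[1],PX[0]])
PIV={"duty":O+.075*PY,"stby":O-.075*PY}
def touch(which,th,gap,side,r=.06,half=.011):
    """TCP xy, yaw with the finger face 'gap' off the lever at angle th; side +1 = pushes anticlockwise"""
    d=-PX*np.cos(th)-PY*np.sin(th); n=np.array([-d[1],d[0]])  # n: growing angle
    a=.0942+th+np.pi/2            # tool x: -n for anticlockwise... set so tool x ∥ lever normal
    return PIV[which]+r*d-side*n*(half+.0085+gap), a
def rows(way,hand,start=None):
    """way: list of (x,y,z,yaw), one per row -> rounded rows, tracked from the state"""
    s=arm.state(); p=np.array(s["tcp_pos"]) ; R=Ro.from_euler("xyz",s["tool_rot"]); out=[]
    for x,y,z,yaw in way:
        G=Ro.from_euler("xyz",[np.pi,0,yaw])
        w=(R.inv()*G).as_rotvec().round(3); t=R.inv().apply(np.array([x,y,z])-p).round(4)
        out.append([w.tolist(),t.tolist(),hand]); p=p+R.apply(t); R=R*Ro.from_rotvec(w)
    print(json.dumps(out).replace(" ",""))
def line(a,b,n): return [tuple(np.array(a)+(np.array(b)-a)*k/n) for k in range(1,n+1)]
def now():
    s=arm.state(); return (*s["tcp_pos"],s["tool_rot"][2]%(2*np.pi))
E
python3 - <<'E'
from plan import *
q,a=touch("duty",0,.012,1); print(PIV,q,a)
rows(line(now(),(*q,.16,a),18),0)
E
```

```text
{'duty': array([0.51624544, 0.04336748]), 'stby': array([ 0.53035456, -0.10596748])} [0.45354854 0.06908418] 1.6649963267948966
[[[-0.002,-0.0,-0.077],[0.0253,-0.03,0.004],0],[[0.0,-0.0,-0.077],[0.0275,-0.0279,0.0039],0],[[0.0,-0.0,-0.076],[0.0295,-0.0257,0.0039],0],[[0.0,-0.0,-0.077],[0.0314,-0.0234,0.0039],0],[[0.0,-0.0,-0.077],[0.0332,-0.021,0.0039],0],[[0.0,-0.0,-0.077],[0.0346,-0.0183,0.0039],0],[[0.0,-0.0,-0.077],[0.036,-0.0156,0.0039],0],[[0.0,0.0,-0.076],[0.037,-0.0127,0.0039],0],[[0.0,0.0,-0.077],[0.0379,-0.01,0.0039],0],[[0.0,0.0,-0.077],[0.0386,-0.007,0.0039],0],[[0.0,0.0,-0.077],[0.039,-0.004,0.0039],0],[[0.0,0.0,-0.076],[0.0392,-0.001,0.0039],0],[[0.0,0.0,-0.077],[0.0391,0.002,0.0039],0],[[0.0,0.0,-0.077],[0.0389,0.005,0.0039],0],[[0.0,0.0,-0.077],[0.0383,0.008,0.0039],0],[[0.0,0.0,-0.077],[0.0377,0.0109,0.0039],0],[[0.0,0.0,-0.076],[0.0367,0.0138,0.0039],0],[[0.0,0.0,-0.077],[0.0355,0.0165,0.0039],0]]
```

Emit:
move_arm(deltas=[[[0,0,-0.077],[0.025,-0.03,0.004],0],[[0,0,-0.077],[0.0275,-0.028,0.004],0],[[0,0,-0.077],[0.0295,-0.0255,0.004],0],[[0,0,-0.077],[0.0315,-0.0235,0.004],0],[[0,0,-0.077],[0.033,-0.021,0.004],0],[[0,0,-0.077],[0.0345,-0.018,0.004],0],[[0,0,-0.077],[0.036,-0.0155,0.004],0],[[0,0,-0.077],[0.037,-0.0125,0.004],0],[[0,0,-0.077],[0.038,-0.01,0.004],0],[[0,0,-0.077],[0.0385,-0.007,0.004],0],[[0,0,-0.077],[0.039,-0.004,0.004],0],[[0,0,-0.077],[0.039,-0.001,0.004],0],[[0,0,-0.077],[0.039,0.002,0.004],0],[[0,0,-0.077],[0.039,0.005,0.004],0],[[0,0,-0.077],[0.0385,0.008,0.004],0],[[0,0,-0.077],[0.0375,0.011,0.004],0],[[0,0,-0.077],[0.0365,0.014,0.004],0],[[0,0,-0.077],[0.0355,0.0165,0.004],0],[[0,0,0],[0,0,0],0]])

```text
t: 2.48
tcp_pos: [0.4526, 0.0701, 0.1585]
tool_rot: [-3.14, -0.001, 1.673]
contact_force: [-0.4, -0.7, -0.3]
grip_width: -0.0003
grasp_force: 0.0
```

Emit:
move_arm(deltas=[[[0,0,0],[0,0,0.025],0],[[0,0,0],[0,0,0.025],0],[[0,0,0],[0,0,0.025],0],[[0,0,0],[0,0,0.015],0],[[0,0,0],[0,0,0.009],0],[[0,0,0],[0,0,0],0]])

```text
t: 3.22
tcp_pos: [0.4525, 0.0678, 0.0601]
tool_rot: [-3.141, 0.0, 1.668]
contact_force: [0.2, -0.0, -0.1]
grip_width: 0.0001
grasp_force: 0.0
```

```bash
python3 - <<'E'
from plan import *
from h import *
ims=[]
for n,(r,c0) in (("scene",(150,230)),("top",(130,220))):
    c=arm.capture(n); ims.append(cv2.resize(c["img"][r:r+130,c0:c0+180],None,fx=4,fy=4,interpolation=2)[:,:,::-1][:300 if 0 else 520])
cv2.imwrite("pics/a.png",cv2.resize(np.hstack(ims),(800,289)))
print(arm.state()["tcp_pos"],arm.state()["contact_force"])
W=[]
for th in np.linspace(0,1.5,19):
    q,a=touch("duty",th,0,1); W.append((*q,.0595,a))
rows(W,0)
E
```

```text
[0.45334274 0.0679601  0.06110887] [0.42170299 0.50151958 0.522124  ]
[[[0.001,0.0,0.004],[-0.0109,0.0003,0.0016],0],[[0.0,0.0,-0.084],[-0.0051,-0.0014,0.0],0],[[0.0,0.0,-0.083],[-0.005,-0.0015,0.0],0],[[0.0,0.0,-0.083],[-0.0051,-0.0014,0.0],0],[[0.0,0.0,-0.084],[-0.0051,-0.0014,0.0],0],[[0.0,0.0,-0.083],[-0.005,-0.0014,0.0],0],[[0.0,0.0,-0.083],[-0.0051,-0.0014,0.0],0],[[0.0,0.0,-0.084],[-0.005,-0.0014,0.0],0],[[0.0,0.0,-0.083],[-0.0051,-0.0014,0.0],0],[[0.0,0.0,-0.083],[-0.0051,-0.0015,0.0],0],[[0.0,0.0,-0.084],[-0.005,-0.0014,0.0],0],[[0.0,0.0,-0.083],[-0.0051,-0.0014,0.0],0],[[-0.0,0.0,-0.083],[-0.005,-0.0014,0.0],0],[[-0.0,0.0,-0.084],[-0.0051,-0.0014,0.0],0],[[-0.0,0.0,-0.083],[-0.0051,-0.0014,0.0],0],[[-0.0,0.0,-0.083],[-0.005,-0.0014,0.0],0],[[-0.0,0.0,-0.084],[-0.0051,-0.0015,0.0],0],[[-0.0,0.0,-0.083],[-0.0051,-0.0014,0.0],0],[[-0.0,0.0,-0.083],[-0.005,-0.0014,0.0],0]]
```

View pics/a.png

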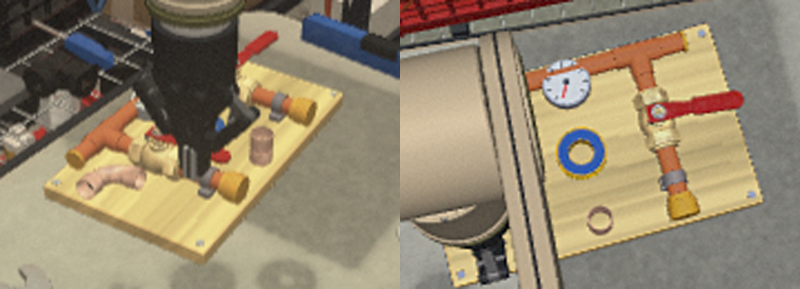

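The scene view (left half) shows the closed fingertips beside the left lever at about (195,165), on its left. The arm hides that valve in the top view. I'll start pushing.

Emit:
move_arm(deltas=[[[0,0,0],[-0.006,0,0.001],0],[[0,0,0],[-0.005,0,0],0],[[0,0,-0.083],[-0.005,-0.0014,0],0],[[0,0,-0.083],[-0.005,-0.0014,0],0],[[0,0,-0.083],[-0.005,-0.0014,0],0],[[0,0,-0.083],[-0.005,-0.0014,0],0],[[0,0,-0.083],[-0.005,-0.0014,0],0],[[0,0,-0.083],[-0.005,-0.0014,0],0],[[0,0,-0.083],[-0.005,-0.0014,0],0]])

```text
t: 4.45
tcp_pos: [0.4567, 0.0211, 0.0596]
tool_rot: [3.141, 0.0, 2.252]
contact_force: [-0.7, 2.1, 0.3]
grip_width: -0.0005
grasp_force: 0.6
```

```bash
python3 - <<'E'
from plan import *
from h import *
c=arm.capture("scene")
cv2.imwrite("pics/b.png",cv2.resize(c["img"][150:280,230:410],None,fx=4,fy=4,interpolation=2)[:,:,::-1])
print(touch("duty",.583,0,1),arm.state()["tcp_pos"],arm.state()["contact_force"])
for o in levers(c):print(*o)
E
```

```text
(array([0.45726667, 0.02096762]), 2.2479963267948966) [0.45687186 0.02055601 0.05966506] [-0.36832193  0.58478605 -0.29465025]
73 0.0667 [0.4918 0.0273] [0.763 0.646] [0.4775 0.0152] [0.5102 0.0429] (43, 18) [303 207  20   5]
```

View pics/b.png

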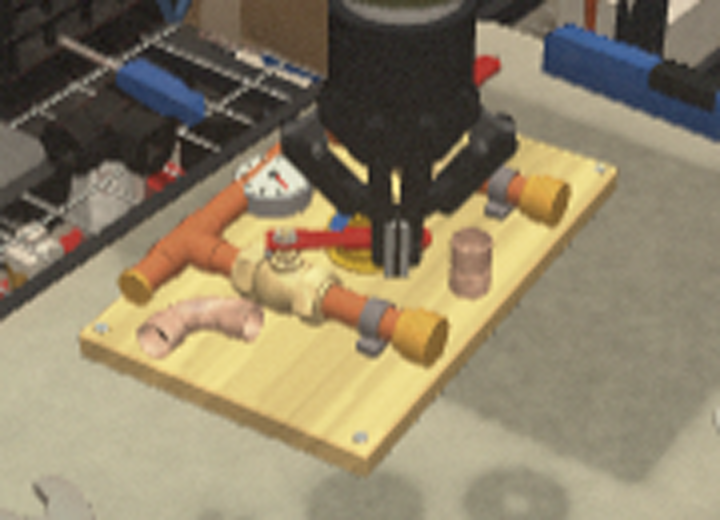

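The lever is turning: it now runs from (285,240) to (430,238) with the finger behind it, at about 0.6 rad. The coupling and tape haven't moved. I'll continue.

Emit:
move_arm(deltas=[[[0,0,-0.083],[-0.005,-0.0014,0],0],[[0,0,-0.083],[-0.005,-0.0014,0],0],[[0,0,-0.083],[-0.005,-0.0014,0],0],[[0,0,-0.083],[-0.005,-0.0014,0],0],[[0,0,-0.083],[-0.005,-0.0014,0],0],[[0,0,-0.083],[-0.005,-0.0014,0],0],[[0,0,-0.083],[-0.005,-0.0014,0],0],[[0,0,-0.083],[-0.005,-0.0014,0],0],[[0,0,-0.083],[-0.005,-0.0014,0],0],[[0,0,-0.083],[-0.005,-0.0014,0],0]])

```text
t: 5.75
tcp_pos: [0.4918, -0.015, 0.0594]
tool_rot: [-3.141, -0.0, 3.081]
contact_force: [-0.9, 0.5, 1.2]
grip_width: -0.0
grasp_force: 0.7
```

```bash
python3 - <<'E'
from plan import *
from h import *
print(touch("duty",1.413,0,1),touch("duty",1.57,0,1),arm.state()["tcp_pos"])
for n in("scene","top"):
  for o in levers(arm.capture(n)):
    e=o[3]; print(n,*o[:5],np.arctan(e[1]/e[0])-.0942)
q,a=touch("duty",1.57,0,1); rows(line(now(),(*q,.0595,a),4),0)
E
```

```text
(array([ 0.49297166, -0.01527193]), 3.0779963267948967) (array([ 0.50242652, -0.0181897 ]), 3.2349963267948967) [ 0.49181387 -0.01496166  0.05936597]
scene 52 0.0675 [ 0.5263 -0.1608] [-0.085  0.996] [ 0.5283 -0.184 ] -1.5798612452598242
scene 86 0.067 [0.5115 0.0087] [0.006 1.   ] [ 0.5113 -0.0208] 1.4705963987933415
top 63 0.0749 [0.9307 0.4432] [-0.997  0.077] [0.9492 0.4418] -0.17127868678093788
top 208 0.0698 [ 0.529 -0.154] [0.004 1.   ] [ 0.5289 -0.1858] 1.472596348128025
[[[-0.0,0.0,-0.039],[-0.0026,-0.0006,-0.0],0],[[-0.0,0.0,-0.039],[-0.0026,-0.0008,-0.0],0],[[-0.0,0.0,-0.039],[-0.0025,-0.0008,-0.0],0],[[-0.0,0.0,-0.039],[-0.0025,-0.001,-0.0],0]]
```

Emit:
move_arm(deltas=[[[0,0,-0.04],[-0.0025,-0.0008,0],0],[[0,0,-0.04],[-0.0025,-0.0008,0],0],[[0,0,-0.04],[-0.0025,-0.0008,0],0],[[0,0,-0.04],[-0.0025,-0.0008,0],0],[[0,0,0],[-0.001,0,0],0]])

```text
t: 6.48
tcp_pos: [0.5024, -0.0178, 0.0592]
tool_rot: [-3.142, -0.001, -3.046]
contact_force: [-4.9, -0.6, 2.7]
grip_width: 0.0001
grasp_force: 2.1
```

Emit:
move_arm(deltas=[[[0,0,0],[-0.0005,0,0],0],[[0,0,0],[0,0,0],0]])

```text
t: 6.72
tcp_pos: [0.5025, -0.0178, 0.0591]
tool_rot: [-3.141, -0.002, -3.045]
contact_force: [-5.8, -1.7, 3.7]
grip_width: 0.0002
grasp_force: 2.8
```

```bash
python3 - <<'E'
from plan import *
from h import *
for k in range(3): print(arm.state()["tcp_pos"],arm.state()["contact_force"]); L=levers(arm.capture("scene")); 
for o in L: e=o[3]; print(*o[:6],(np.arctan2(e[1],e[0])-.0942)%np.pi)
E
```

```text
[ 0.50251262 -0.01781628  0.0591391 ] [-5.75953975 -1.71250785  3.70157152]
[ 0.50250103 -0.01781732  0.05912641] [-5.50977178 -1.59174897  3.34129364]
[ 0.50248095 -0.01783007  0.05910445] [-5.75551223 -1.78339047  3.88284896]
85 0.0675 [ 0.5274 -0.1488] [0.009 1.   ] [ 0.5271 -0.1823] [ 0.5277 -0.1094] 1.4675965697830875
93 0.0672 [0.5181 0.0061] [-0.171  0.985] [ 0.5246 -0.0311] [0.5125 0.0387] 1.6484872141662823
```

The force jumped to about 6 N at the predicted stop pose, and the camera puts the lever across its pipe, so it is on the shut stop. Now back off, lift and go to the far side of the standby lever.

```bash
python3 - <<'E'
from plan import *
p=np.array(now()); b=p+[-.015,0,0,0]; u=b+[0,0,.05,0]
q,a=touch("stby",1.47,.014,-1); q2,a2=touch("stby",1.47,0,-1);print(q,a,q2)
e=np.array([*q,.109,a])
rows(line(p,b,3)+line(b,u,3)+line(u,e,6)+line(e,[*q,.0595,a],4),0)
E
```

```text
[ 0.56345805 -0.16618715] 3.1349963267948966 [ 0.54945835 -0.16609481]
[[[-0.0,-0.002,0.0],[0.005,0.0005,0.0],0],[[-0.0,0.0,0.0],[0.005,0.0005,0.0],0],[[-0.0,0.0,0.0],[0.0049,0.0004,0.0],0],[[-0.0,0.0,0.0],[0.0,0.0,-0.0167],0],[[-0.0,0.0,0.0],[0.0,0.0,-0.0166],0],[[-0.0,0.0,0.0],[0.0,0.0,-0.0167],0],[[-0.0,0.0,0.017],[-0.0102,-0.0258,0.0],0],[[-0.0,0.0,0.017],[-0.0107,-0.0256,0.0001],0],[[-0.0,0.0,0.017],[-0.0111,-0.0255,-0.0],0],[[-0.0,0.0,0.018],[-0.0115,-0.0253,0.0],0],[[-0.0,0.0,0.017],[-0.012,-0.025,0.0],0],[[-0.0,0.0,0.017],[-0.0124,-0.0249,0.0],0],[[-0.0,0.0,-0.0],[-0.0,0.0,0.0124],0],[[-0.0,0.0,-0.0],[-0.0,0.0,0.0124],0],[[-0.0,0.0,-0.0],[-0.0,0.0,0.0124],0],[[-0.0,0.0,-0.0],[-0.0,0.0,0.0123],0]]
```

Emit:
move_arm(deltas=[[[0,0,0],[0.005,0,0],0],[[0,0,0],[0.005,0.0005,0],0],[[0,0,0],[0.005,0.0005,0],0],[[0,0,0],[0,0,-0.016],0],[[0,0,0],[0,0,-0.017],0],[[0,0,0],[0,0,-0.017],0],[[0,0,0.017],[-0.01,-0.026,0],0],[[0,0,0.017],[-0.011,-0.0255,0],0],[[0,0,0.017],[-0.011,-0.0255,0],0],[[0,0,0.017],[-0.0115,-0.025,0],0],[[0,0,0.017],[-0.012,-0.025,0],0],[[0,0,0.017],[-0.0125,-0.025,0],0],[[0,0,0],[0,0,0],0],[[0,0,0],[0,0,0],0]])

```text
t: 8.62
tcp_pos: [0.5648, -0.1658, 0.1099]
tool_rot: [3.141, 0.0, 3.138]
contact_force: [-0.7, -0.2, -0.0]
grip_width: -0.0001
grasp_force: 0.0
```

```bash
python3 - <<'E'
from plan import *
from h import *
c=arm.capture("scene");L=levers(c)
for o in L: e=o[3]; print(*o[:6],(np.arctan2(e[1],e[0])-.0942)%np.pi)
d=arm.capture("top")
for o in levers(d): e=o[3]; print("top",*o[:6],(np.arctan2(e[1],e[0])-.0942)%np.pi)
cv2.imwrite("pics/c.png",np.hstack([cv2.resize(i[150:280,230:410] if k==0 else i[130:260,220:400],(396,286),interpolation=2)[:,:,::-1] for k,i in enumerate((c["img"],d["img"]))]))
print(now())
E
```

```text
85 0.0671 [ 0.5276 -0.1491] [0.014 1.   ] [ 0.5271 -0.182 ] [ 0.5281 -0.1088] 1.4625972413540136
112 0.0671 [ 5.178e-01 -2.000e-04] [-0.094  0.996] [ 0.5209 -0.0334] [0.514  0.0408] 1.5706951144665395
top 65 0.0767 [0.9299 0.443 ] [-0.998  0.06 ] [0.9476 0.442 ] [0.9153 0.4439] 2.9873446901624496
top 260 0.0699 [0.5188 0.0028] [-0.091  0.996] [ 0.5224 -0.0365] [0.5142 0.053 ] 1.5677088255334866
(np.float64(0.564580345339235), np.float64(-0.16540502532220688), np.float64(0.10960754158850095), np.float64(3.1385758093208533))
```

View pics/c.png

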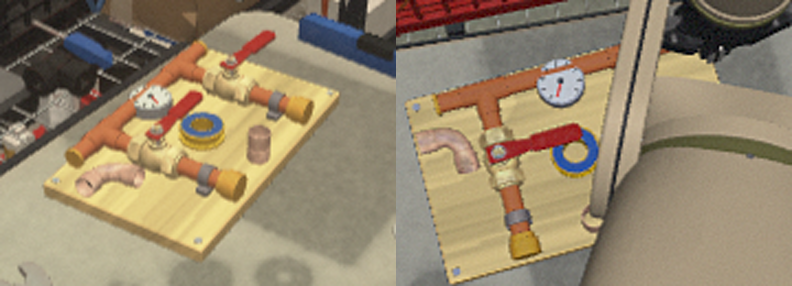

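Both views put the duty lever at 1.57 (scene lever 150,135 → 200,98; top 500,150 → 580,133). The loose parts are in place. Now I'll descend and push the standby lever.

Emit:
move_arm(deltas=[[[0,0,0],[0,0,0.02],0],[[0,0,0],[0,0,0.02],0],[[0,0,0],[0,0,0.01],0],[[0,0,0],[0,0,0],0]])

```text
t: 9.22
tcp_pos: [0.5635, -0.1656, 0.0573]
tool_rot: [3.14, -0.003, 3.138]
contact_force: [0.2, 0.0, -0.0]
grip_width: 0.0004
grasp_force: 0.0
```

```bash
python3 - <<'E'
from plan import *
print(now(),arm.state()["contact_force"])
W=line(now(),(*touch("stby",1.47,0,-1)[0],.0595,touch("stby",1.47,0,-1)[1]),3)
for th in np.linspace(1.387,.06,16)[:6]:
    q,a=touch("stby",th,0,-1); W.append((*q,.0595,a))
rows(W,0)
E
```

```text
(np.float64(0.5634734810332266), np.float64(-0.1656068510471653), np.float64(0.0573156263970958), np.float64(3.137813985396822)) [ 0.15217495  0.00256794 -0.04813806]
[[[0.001,-0.003,0.001],[0.0047,-0.0002,-0.0007],0],[[0.0,-0.0,0.001],[0.0046,-0.0002,-0.0007],0],[[0.0,-0.0,0.001],[0.0047,-0.0002,-0.0008],0],[[0.0,-0.0,0.083],[0.0051,-0.0014,0.0],0],[[0.0,-0.0,0.088],[0.0053,-0.0015,0.0],0],[[0.0,-0.0,0.089],[0.0054,-0.0014,0.0],0],[[0.0,-0.0,0.088],[0.0054,-0.0015,0.0],0],[[0.0,-0.0,0.089],[0.0054,-0.0015,0.0],0],[[0.0,-0.0,0.088],[0.0053,-0.0015,0.0],0]]
```

Emit:
move_arm(deltas=[[[0,0,0],[0.005,0,-0.001],0],[[0,0,0],[0.0045,0,-0.001],0],[[0,0,0],[0.0045,-0.0005,0],0],[[0,0,0.083],[0.005,-0.0014,0],0],[[0,0,0.083],[0.005,-0.0014,0],0],[[0,0,0.083],[0.005,-0.0014,0],0],[[0,0,0.083],[0.005,-0.0014,0],0],[[0,0,0.083],[0.005,-0.0014,0],0],[[0,0,0.083],[0.005,-0.0014,0],0],[[0,0,0.083],[0.005,-0.0014,0],0]])

```text
t: 10.48
tcp_pos: [0.5151, -0.1679, 0.062]
tool_rot: [-3.142, 0.002, 2.554]
contact_force: [0.4, -1.8, 0.3]
grip_width: -0.0003
grasp_force: 0.7
```

```bash
python3 - <<'E'
from plan import *
from h import *
print(now(),touch("stby",.889,0,-1),arm.state()["contact_force"])
for n in("scene","top"):
  for o in levers(arm.capture(n)): e=o[3]; print(n,*o[:6],(np.arctan2(e[1],e[0])-.0942)%np.pi)
W=[(*touch("stby",th,0,-1)[0],.0595,touch("stby",th,0,-1)[1]) for th in np.linspace(.889,.06,11)[1:]]
rows(W,0)
E
```

```text
(np.float64(0.515057495190977), np.float64(-0.16790059643200356), np.float64(0.061989855254880044), np.float64(2.553861523929091)) (array([ 0.5133222 , -0.16671408]), 2.5539963267948966) [ 0.3840851  -1.7545826   0.28740632]
scene 98 0.0669 [ 0.5046 -0.1428] [-0.527 -0.85 ] [ 0.5253 -0.1093] [ 0.486  -0.1727] 0.9216005994563097
scene 111 0.0674 [5.177e-01 5.000e-04] [-0.106  0.994] [ 0.5213 -0.0332] [0.5137 0.0387] 1.5828346637834378
top 62 0.0757 [0.9309 0.4428] [-0.998  0.061] [0.9497 0.4417] [0.9143 0.4438] 2.9863463550534126
top 180 0.07 [ 0.5005 -0.1523] [-0.525 -0.851] [ 0.5147 -0.1293] [ 0.4871 -0.1739] 0.9238275401013651
top 256 0.0698 [0.5187 0.0026] [-0.09   0.996] [ 0.5222 -0.0362] [0.5141 0.053 ] 1.5667130309963746
[[[0.0,0.001,0.084],[0.0067,-0.0015,0.0023],0],[[0.0,-0.0,0.083],[0.005,-0.0014,-0.0],0],[[0.0,-0.0,0.083],[0.0051,-0.0014,-0.0],0],[[0.0,-0.0,0.083],[0.005,-0.0014,-0.0],0],[[0.0,-0.0,0.083],[0.005,-0.0014,-0.0],0],[[-0.0,-0.0,0.083],[0.0051,-0.0014,-0.0],0],[[-0.0,-0.0,0.083],[0.005,-0.0014,-0.0],0],[[-0.0,-0.0,0.083],[0.005,-0.0014,-0.0],0],[[-0.0,-0.0,0.083],[0.0051,-0.0014,-0.0],0],[[-0.0,-0.0,0.082],[0.005,-0.0014,-0.0],0]]
```

Emit:
move_arm(deltas=[[[0,0,0.083],[0.0065,-0.0015,0.002],0],[[0,0,0.083],[0.005,-0.0014,0],0],[[0,0,0.083],[0.005,-0.0014,0],0],[[0,0,0.083],[0.005,-0.0014,0],0],[[0,0,0.083],[0.005,-0.0014,0],0],[[0,0,0.083],[0.005,-0.0014,0],0],[[0,0,0.083],[0.005,-0.0014,0],0],[[0,0,0.083],[0.005,-0.0014,0],0],[[0,0,0.083],[0.005,-0.0014,0],0]])

```text
t: 11.7
tcp_pos: [0.4771, -0.1394, 0.0596]
tool_rot: [3.141, 0.001, 1.809]
contact_force: [-0.3, -1.2, 0.9]
grip_width: 0.0
grasp_force: 0.7
```

```bash
python3 - <<'E'
from plan import *
from h import *
print(now(),touch("stby",0,0,-1),arm.state()["contact_force"])
for n in("scene","top"):
  for o in levers(arm.capture(n)): e=o[3]; print(n,*o[:6],(np.arctan2(e[1],e[0])-.0942)%np.pi)
q,a=touch("stby",0,0,-1)
rows(line(now(),(*q,.0595,a),4),0)
E
```

```text
(np.float64(0.4770949484112682), np.float64(-0.13943523441358996), np.float64(0.05962230146183389), np.float64(1.8092233164018903)) (array([ 0.47245475, -0.13102468]), 1.6649963267948966) [-0.30263322 -1.16725993  0.85894204]
scene 107 0.0669 [ 0.4825 -0.1153] [-0.978 -0.211] [ 0.5229 -0.1066] [ 0.451  -0.1221] 0.11828949287404988
scene 116 0.0673 [5.178e-01 3.000e-04] [-0.103  0.995] [ 0.5211 -0.0321] [0.5137 0.0401] 1.5797465130160218
top 65 0.0759 [0.9312 0.4431] [-0.999  0.045] [0.9488 0.4423] [0.9131 0.4439] 3.0023780378152662
top 172 0.0702 [ 0.4801 -0.1176] [-0.976 -0.218] [ 0.525  -0.1076] [ 0.4517 -0.1239] 0.12555354414713316
top 257 0.0697 [0.5187 0.0025] [-0.092  0.996] [ 0.5223 -0.0359] [0.5141 0.053 ] 1.568704438906404
[[[0.0,0.0,0.036],[0.0022,-0.0006,-0.0],0],[[0.0,0.0,0.037],[0.0022,-0.0007,-0.0],0],[[0.0,0.0,0.036],[0.0022,-0.0008,-0.0],0],[[0.0,0.0,0.037],[0.0021,-0.0009,-0.0],0]]
```

Emit:
move_arm(deltas=[[[0,0,0.036],[0.0022,-0.0007,0],0],[[0,0,0.036],[0.0022,-0.0007,0],0],[[0,0,0.036],[0.0022,-0.0007,0],0],[[0,0,0.036],[0.0022,-0.0007,0],0],[[0,0,0],[0.0005,0,0],0]])

```text
t: 12.42
tcp_pos: [0.4728, -0.1307, 0.0595]
tool_rot: [3.141, 0.0, 1.669]
contact_force: [-0.8, -1.9, 0.2]
grip_width: -0.0001
grasp_force: 0.5
```

Emit:
move_arm(deltas=[[[0,0,0],[0.0005,0,0],0],[[0,0,0],[0,0,0],0]])

```text
t: 12.68
tcp_pos: [0.4728, -0.1304, 0.0594]
tool_rot: [3.141, 0.0, 1.667]
contact_force: [0.1, -2.8, 0.8]
grip_width: -0.0001
grasp_force: 1.2
```

```bash
python3 - <<'E'
from plan import *
from h import *
print(now(),arm.state()["contact_force"])
for n in("scene","top"):
  for o in levers(arm.capture(n)): e=o[3]; print(n,*o[:6],(np.arctan2(e[1],e[0])-.0942+1)%np.pi-1)
E
```

```text
(np.float64(0.47275739504010694), np.float64(-0.1303686039225521), np.float64(0.05943579869049233), np.float64(1.6668859402464153)) [ 0.0850764  -2.76100893  0.80472362]
scene 106 0.067 [ 0.483  -0.1073] [-0.998 -0.065] [ 0.5253 -0.1045] [ 0.4487 -0.1095] -0.029161598915141695
scene 113 0.0672 [ 5.179e-01 -2.000e-04] [-0.102  0.995] [ 0.5216 -0.0365] [0.5137 0.0401] 1.578752041408455
top 62 0.0766 [0.9302 0.4429] [-0.999  0.05 ] [0.9479 0.442 ] [0.9148 0.4437] -0.1442083208342324
top 238 0.0697 [ 0.5192 -0.0008] [-0.086  0.996] [ 0.5222 -0.0364] [0.5156 0.041 ] 1.5627280797567171
top 107 0.07 [ 0.4669 -0.1102] [-0.956 -0.292] [ 0.4938 -0.1019] [ 0.4504 -0.1152] 0.20223950525379397
```

Emit:
move_arm(deltas=[[[0,0,0],[0.0005,0,0],0],[[0,0,0],[0.0005,0,0],0],[[0,0,0],[0,0,0],0]])

```text
t: 13.15
tcp_pos: [0.4727, -0.13, 0.0595]
tool_rot: [3.141, 0.002, 1.666]
contact_force: [-1.4, -7.8, 0.4]
grip_width: 0.0001
grasp_force: 3.5
```

The force has risen to about 8 N, so the lever is on its stop. Back off and lift clear.

Emit:
move_arm(deltas=[[[0,0,0],[-0.005,0,0],0],[[0,0,0],[-0.008,0,0],0],[[0,0,0],[-0.008,0,0],0],[[0,0,0],[0,0,-0.02],0],[[0,0,0],[0,0,-0.03],0],[[0,0,0],[0,0,-0.03],0],[[0,0,0],[-0.03,0,-0.03],0],[[0,0,0],[-0.04,0,-0.03],0],[[0,0,0],[-0.04,0,0],0],[[0,0,0],[-0.04,0,0],0],[[0,0,0],[-0.04,0,0],0],[[0,0,0],[0,0,0],0],[[0,0,0],[0,0,0],0]])

```text
t: 14.78
tcp_pos: [0.4923, -0.3389, 0.1988]
tool_rot: [-3.141, -0.001, 1.665]
contact_force: [0.2, -0.9, 0.0]
grip_width: 0.0002
grasp_force: 0.0
```

```bash
python3 - <<'E'
from plan import *
from h import *
print(now(),arm.state()["contact_force"]); I=[]
for n in("scene","top"):
  c=arm.capture(n); I.append(c["img"])
  for o in levers(c): e=o[3]; print(n,*o[:6],(np.arctan2(e[1],e[0])-.0942+1)%np.pi-1)
cv2.imwrite("pics/d.png",np.hstack([cv2.resize(i[150:280,230:410] if k==0 else i[130:260,220:400],(396,286),interpolation=2)[:,:,::-1] for k,i in enumerate(I)]))
E
```

```text
(np.float64(0.492270349517424), np.float64(-0.33886309021378724), np.float64(0.19883051820789305), np.float64(1.6652720924811084)) [ 0.2176018  -0.90359396  0.01625779]
scene 104 0.0671 [ 0.4825 -0.107 ] [-0.997 -0.082] [ 0.523  -0.1037] [ 0.4497 -0.1097] -0.012137964106338828
scene 111 0.0674 [5.176e-01 1.000e-04] [-0.089  0.996] [ 0.5206 -0.0326] [0.5141 0.0401] 1.5657170572210246
top 63 0.0759 [0.9305 0.4431] [-1.     0.028] [0.9497 0.4426] [0.9157 0.4435] -0.12219268610681411
top 240 0.0699 [ 0.4848 -0.1102] [-0.996 -0.085] [ 0.5236 -0.1069] [ 0.4498 -0.1132] -0.00906491846492763
top 259 0.0697 [0.5187 0.0028] [-0.089  0.996] [ 0.5222 -0.0363] [0.5142 0.0531] 1.5657170572210246
```

View pics/d.png

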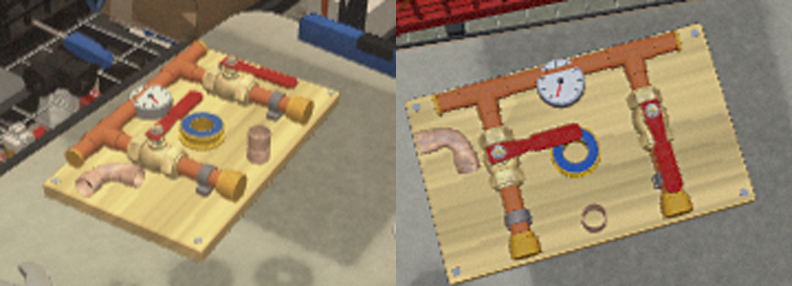

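The left lever now lies across its pipe (top 500,150 → 580,133) and the right one along its pipe (655,110 → 675,190). Every loose part is where it was and the arm is clear, so I'll hand in.

```bash
python3 -c "
from station import arm
print(arm.sign_off())"
```

```text
the job is handed in; nothing more can be done
None
```

I pushed the left valve fully shut first, then the right valve fully open. Both levers are against their stops by force and camera, the loose parts are where they were, and the job is handed in at about 15 s.

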